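Scoop the brass sleeve off the bench against the stop rail

TASK

Take the flat metal scoop by its red handle, push it along the bench so that the loose brass sleeve is trapped against the stop rail and rides up into the pan, then draw the scoop back from under the rail, lift scoop and sleeve well clear of the bench and set the scoop down flat about the middle of the black rubber mat, with the sleeve still in the pan. Do not hold the sleeve with the gripper.

Things in the scene. Friction and masses are not known exactly. Their poses are not given: they have to be found in the camera images.
- scoop: Loose aluminium pan, 0.35 kg. Origin: underside, below the handle's middle; +x to the open lip, z up. Footprint x -48..65, y -83..83 mm. Lip (1 mm thick) at x=65; a ramp rises to a crest 5 mm high at x=40; behind it a flat floor (2 mm) runs to the rear wall (inner face x=-38, 45 mm high). Side walls 30 mm high, inner faces y=+-80, begin at x=40.
- scoop_grip (a point): Centre of the scoop's red handle, 79 mm above the scoop's origin, same axes. A straight bar above the pan, along x from -46 to +48 mm, 20 mm wide (y), 22 mm tall (68 to 90 mm above the underside), held by a post at the rear. Pinch it from above across its 20 mm width.
- sleeve: Yellow brass sleeve (a bush), a cylinder 34 mm in diameter, 120 mm long, at most 0.46 kg, lying on the robot's side of the stop rail, about parallel to it; it rolls when pushed. Origin on its axis at mid length, 17 mm above the bench as it lies; y runs along the cylinder's axis, x and z turn with it as it rolls.
- rail: Fixed steel stop rail, 300 mm long (y), 12 mm thick, top at 50 mm. Origin at bench level under its middle; its front face, x=-6 mm, looks to -x, to the robot. Its underside is 10 mm above the bench: the scoop's lip and ramp pass below it until the side walls meet it (scoop origin 46 mm before the rail's); lifted there, the lip would catch. Two blue feet beyond y=+-118 mm, x -6 to +50 mm.
- mat: Fixed black rubber mat 280 x 280 mm, 3 mm thick, with a yellow line near its edges. Origin at bench level under its middle; its top is 3 mm above the bench.
Mind the look-alikes: they are no part of the job. What is shaped like the scoop but turquoise is not meant.

How it is judged:
By the outcome, as a careful person would: the job done as asked, in the order asked, and still so for the second after the job is handed in, with the robot touching nothing.
It also fails if it takes over 61 s, if anything falls off the work surface, if the arm or the gripper's body presses on something with over 40 N, if the wrist force passes 120 N, or if a joint passes its speed limit or range.

ROBOT

A 7-joint arm with a two-finger parallel gripper is mounted at the origin on a cart in front of the work surface, level with it; the furniture and walls round the work are solid. World frame = base frame: x ahead of the robot, y to its left, z up, the work surface at z = 0. Lengths are in m, angles in rad, forces in N, time in s.
With the tool pointing down it reaches from about 0.4 to 0.85 m from the base axis. Payload 4.5 kg.
Tool frame: the origin (TCP) lies at the very end of the fingers, on their centre line; the grasp point (between the pads) lies 19 mm behind it; z points along the fingers, y is the direction in which the jaws open and shut (so a half turn about z gives the same grasp; the last joint's range is limited). The gripper opens to 88 mm and grips with 3 to 60 N. Pads are 18 mm wide; open, the fingers measure 123 mm over their backs; the gripper's body (75 mm by 187 mm) begins 45 mm behind the grasp point.
Start: joints at [1.373, 0.689, -0.195, 1.565, 0.157, 0.902, -0.215], TCP at [0.144, -0.608, 0.239] pointing down, gripper open.
Joint ranges: [-3.01, 3.01], [-0.46, 2.08], [-1.47, 1.51], [0.13, 2.56], [-1, 4.14], [0.04, 2.09], [-2.66, 2.66]. Speed limits (rad/s): [2.57, 2.57, 3.14, 3.14, 3.14, 3.14, 3.14].

INTERFACE

Orientations are given as a unit quaternion [w, x, y, z].
In Python, from plant import env gives the robot as it stands.
- The arm moves only by the tool step_arm, never from a script. Its argument "targets" is a list of rows, each a list of 7 numbers: the turn, a rotation vector about the tool's x, y, z in units of 8 degrees (1.0 is 8 degrees), then the shift along the tool's x, y, z in units of 50 mm (1.0 is 50 mm), then the closure, from 0 (fully open) to 1 (shut). A call has 1 to 12 rows; each row shifts and turns the commanded pose from where the row before left it, along the tool's axes as they then stand; what a row does not reach is not made up. A row lasts 1/10 s, in which the tool goes at most 50 mm and 8.59 degrees, less where a joint would pass 70% of its speed; a pose out of reach is approached as far as the arm can. A call is refused whole if a number of a shift passes 1 or a number of a turn 1, either way. A call with a gripper value outside its range is refused whole. The fingers move at their own pace and stop on an object; "squeeze" is the grip in N (left out, the last holds). Time passes only in rows, so rows that do not move let the fingers close. It gives the time, the measured TCP pose, the force and the opening at its end, in the units of the state.
- env.get_obs(): the state, without advancing time (a new reading comes with each control period).
- env.camera(name): name is "scene" or "top" or "wrist"; returns the picture (400x640x3 uint8, red, green, blue); there is no depth.
- env.camera_params(name): a dict with "K" (3x3 intrinsics, pixels), "eye" and "orientation" of the camera in the world. Camera axes: x right, y up, looking along -z (the intrinsics and any distortion apply to the point x, -y, -z); pixel columns grow to the right and rows downward; lengths in m; the calibration is good to about 2 mm. The wrist camera is an equidistant fisheye: a pixel r from the principal point sees the ray r / f radians off the axis. A picture is of the moment at which its call begins: read the wrist's pose just before it. camera_params takes no time and is no camera call; for the wrist camera it gives the pose at the moment of the call.
- env.sign_off(): hands the job in, once; it reports no verdict.
Trained networks look in the newest picture that a camera, given by its name, has taken for a name from the list of things; names that differ only in an ending like _2 or _b are one class to them, and where a whole thing is asked for, a point or a joint stands for the part that bears it (a point fixed in the world has none). Each returns a list of dicts, best first, with "score" (0 to 1); they miss things now and then, are a little off and sometimes report something else, mostly with a low value. They report only what shows in the picture. A call takes as long as a camera call. They do not tell look-alikes from the thing itself.
- env.boxes_of(camera, target): "centre" ([row, column] in pixels, amid what is visible of it).
- env.tip_of(camera, target): "centre" ([row, column] in pixels: a listed point, or the origin of a listed thing).
The state is a dict: "t": time; "joints": joint angles; "joint_vel": joint speeds; "effort": joint torques, N m; "tcp_pos": TCP position; "ee_rot": TCP orientation; "wrist_force": force on the tool from outside, world axes, zero at the start; "moment": the same for the moment, N m; "gripper_width": opening from 0.0 (shut) to 1.0 (fully open).
Only numpy, scipy, OpenCV 4.12 (cv2) and the standard library are available. Lean on these libraries where they do the work, as an engineer would, in place of code of your own. Each camera call takes 0.05 s, during which the arm holds its last target.

## Working session

There is one attempt and no reset: what is moved stays moved. The work goes in short steps, Python scripts to look and compute and a tool call to move; the robot and the scene stay as the last step left them, time stands still between calls to the robot, and variables do not carry over. Pictures are saved under pics/ and viewed, and the job is handed in when it is done.

Besides the shell and the picture viewer there is one more tool, called after "Emit:" in YAML: its name, and indented under it one key for each argument. step_arm: Moves the arm, as the interface text tells. Its arguments: {"type":"object","properties":{"targets":{"type":"array","items":{"type":"array","items":{"type":"number"}}},"squeeze":{"type":"number"}},"required":["targets"]}

```bash
mkdir -p pics; ls
python3 - <<'E'
from plant import env
import cv2,numpy as np
o=env.get_obs();print(o['t'],o['tcp_pos'],o['ee_rot'],o['gripper_width'])
for c in ['scene','top']:
    im=env.camera(c);cv2.imwrite(f'pics/{c}0.png',im[...,::-1])
    p=env.camera_params(c);print(c,p)
    for n in ['scoop','scoop_grip','sleeve','rail','mat']:
        print(n,env.tip_of(c,n)[:4])
print(env.get_obs()['t'])
E
```

```text
pics
0.0 [ 0.14337622 -0.60767323  0.23790276] [-9.12401306e-04  9.93288204e-01  1.15661930e-01 -1.71287411e-04] 1.00087788187767
scene {'K': array([[380.81872603,   0.        , 322.03437849],
       [  0.        , 380.81872603, 199.36766164],
       [  0.        ,   0.        ,   1.        ]]), 'eye': array([0.09312799, 0.45623353, 0.64005398]), 'orientation': array([-0.324375  , -0.1443545 ,  0.38116149,  0.85361499])}
scoop [{'centre': [240.3, 336.9], 'score': 0.84}, {'centre': [200.5, 431.6], 'score': 0.76}]
scoop_grip [{'centre': [213.8, 337.7], 'score': 0.97}, {'centre': [176.6, 436.5], 'score': 0.73}]
sleeve [{'centre': [260.7, 212.4], 'score': 0.71}]
rail [{'centre': [242.5, 196.5], 'score': 0.97}, {'centre': [163.3, 328.9], 'score': 0.41}]
mat [{'centre': [162.7, 327.3], 'score': 0.69}]
top {'K': array([[409.58140981,   0.        , 319.2251505 ],
       [  0.        , 409.58140981, 197.14435036],
       [  0.        ,   0.        ,   1.        ]]), 'eye': array([ 0.31655878, -0.0022545 ,  1.12816327]), 'orientation': array([ 0.71364132,  0.06767962, -0.06883472, -0.69382801])}
scoop [{'centre': [264.4, 409.5], 'score': 0.96}]
scoop_grip [{'centre': [223.7, 316.8], 'score': 0.83}, {'centre': [265.8, 417.4], 'score': 0.6}, {'centre': [144.2, 243.7], 'score': 0.3}]
sleeve [{'centre': [169.7, 237.8], 'score': 0.59}]
rail [{'centre': [144.9, 243.4], 'score': 0.62}]
mat [{'centre': [160.9, 389.2], 'score': 0.67}]
0.6
```

View pics/scene0.png

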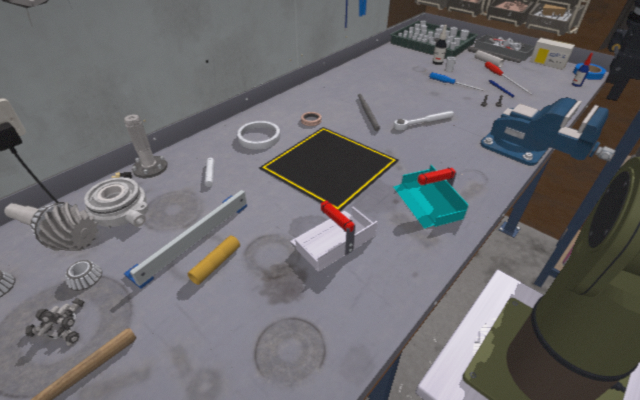

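View pics/top0.png

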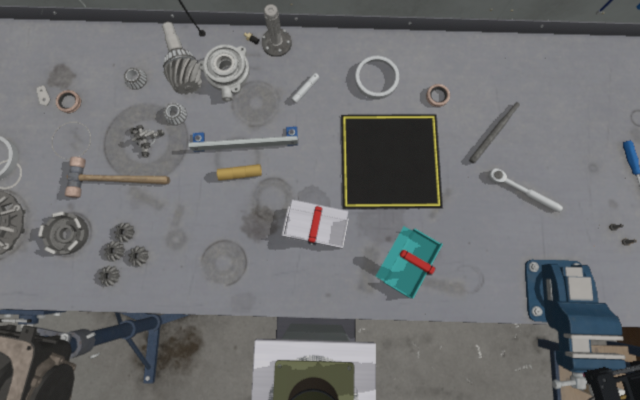

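The aluminium scoop, grey-white, is at top (223,316) and scene (240,337). The turquoise look-alike is at top (265,410) and scene (200,431). The grey one fits the description; I'll confirm it in an enlarged crop.

```bash
cat > h.py <<'E'
import numpy as np
from scipy.spatial.transform import Rotation as R
from plant import env
def ray(cam,rc):
    p=env.camera_params(cam);K=p['K'];w,x,y,z=p['orientation'];M=R.from_quat([x,y,z,w]).as_matrix()
    d=np.array([(rc[1]-K[0,2])/K[0,0],-(rc[0]-K[1,2])/K[1,1],-1.])
    return np.array(p['eye']),M@d
def at(cam,rc,z):
    e,d=ray(cam,rc);return e+d*(z-e[2])/d[2]
def proj(cam,P):
    p=env.camera_params(cam);K=p['K'];w,x,y,z=p['orientation'];M=R.from_quat([x,y,z,w]).as_matrix()
    c=(np.atleast_2d(P)-p['eye'])@M;
    return np.c_[K[1,2]-K[1,1]*c[:,1]/-c[:,2],K[0,2]+K[0,0]*c[:,0]/-c[:,2]]
E
python3 - <<'E'
import cv2
im=cv2.imread('pics/top0.png')
a=cv2.resize(im[120:260,180:360],None,fx=4.4,fy=4.2857,interpolation=cv2.INTER_CUBIC)
cv2.imwrite('pics/c1.png',cv2.resize(im[120:260,180:360],None,fx=4.25,fy=4.25,interpolation=cv2.INTER_CUBIC))
s=cv2.imread('pics/scene0.png')
cv2.imwrite('pics/c2.png',cv2.resize(s[180:300,120:390],None,fx=2.9,fy=2.9,interpolation=cv2.INTER_CUBIC))
E
```

```text
(no output)
```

View pics/c1.png

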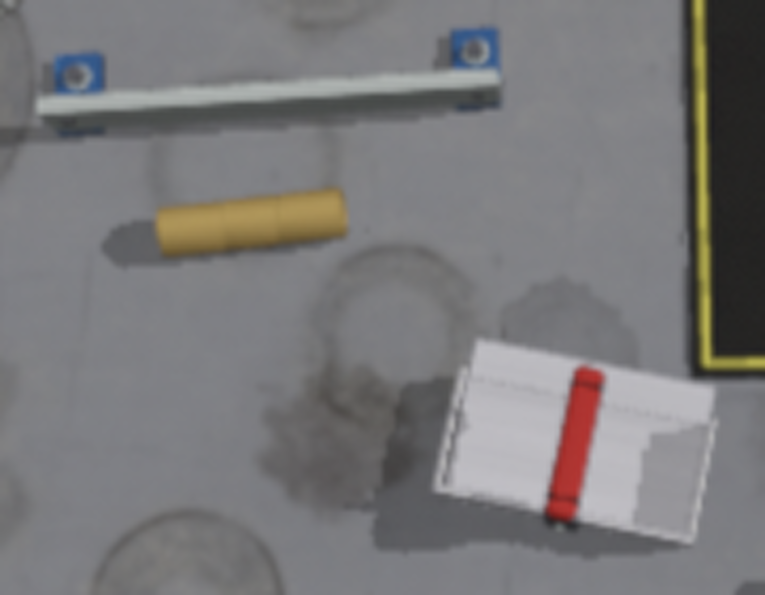

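View pics/c2.png

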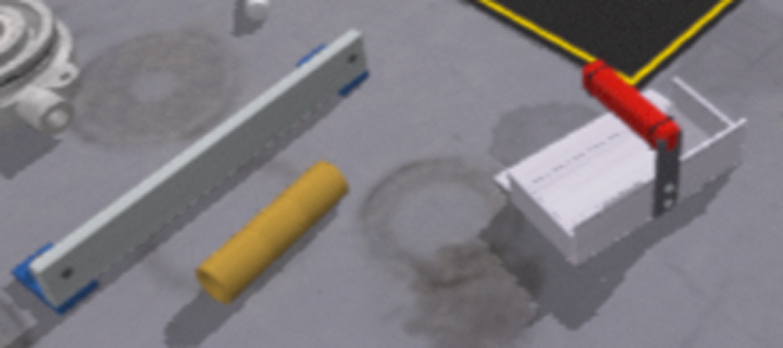

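Run:
```python
from h import *
f=lambda x,y,z:at('top',(120+y/4.25,180+x/4.25),z)[:2].round(4)
f2=lambda x,y,z:at('scene',(180+y/2.9,120+x/2.9),z)[:2].round(4)
def ang(a,b):
    d=a-b;return np.degrees(np.arctan2(d[1],d[0])).round(2)
a,b=f(590,370,.088),f(562,518,.088);print('handle',a,b,(a+b)/2,ang(a,b))
l,r=f(478,338,.001),f(716,383,.001);print('lip',l,r,(l+r)/2,ang(l,r)-90)
l2,r2=f(435,490,.045),f(692,543,.045);print('rear',l2,r2,(l2+r2)/2,ang(l2,r2)-90, 'mid lip-rear', (l+r)/2-(l2+r2)/2)
a,b=f(38,106,.05),f(499,80,.05);print('rail top mid',a,b,(a+b)/2,ang(a,b)-90,np.linalg.norm(a-b))
a,b=f2(38,262,.05),f2(358,36,.05);print('rail sc',a,b,(a+b)/2,ang(a,b)-90,np.linalg.norm(a-b))
a,b=f(158,232,.017),f(346,212,.017);print('sleeve',a,b,(a+b)/2,ang(a,b)-90,np.linalg.norm(a-b))
print('sleeve sc',at('scene',(260.7,212.4),.017))
print('grip sc',at('scene',(213.8,337.7),.079),'top',at('top',(223.7,316.8),.079))
print('scoop sc',at('scene',(240.3,336.9),.0))
print('rail net',at('scene',(242.5,196.5),0),at('top',(144.9,243.4),0))
print('mat',at('scene',(162.7,327.3),.003),at('top',(160.9,389.2),.003))
c=[at('top',q,.003)[:2] for q in [(114,341),(115,438),(207,342),(208,441)]];print(np.mean(c,0),c)
print(env.camera_params('wrist'))
```

```text
handle [ 0.4942 -0.0008] [0.4043 0.0134] [0.44925 0.0063 ] -8.98
lip [0.5283 0.0737] [ 0.5028 -0.0835] [ 0.51555 -0.0049 ] -9.209999999999994
rear [0.4231 0.0936] [ 0.3947 -0.0669] [0.4089  0.01335] -10.030000000000001 mid lip-rear [ 0.10665 -0.01825]
rail top mid [0.6635 0.3607] [0.6898 0.0636] [0.67665 0.21215] 5.060000000000002 0.2982617977549254
rail sc [0.665  0.3577] [0.6848 0.0692] [0.6749  0.21345] 3.930000000000007 0.2891786472061864
sleeve [0.5901 0.2855] [0.6072 0.1629] [0.59865 0.2242 ] 7.939999999999998 0.1237867925103482
sleeve sc [0.59731591 0.23037747 0.017     ]
grip sc [4.52804028e-01 3.51027763e-04 7.90000000e-02] top [0.45210166 0.00321326 0.079     ]
scoop sc [0.44993603 0.00310584 0.        ]
rail net [0.68014764 0.21654552 0.        ] [0.68429378 0.2212341  0.        ]
mat [ 0.65541121 -0.20030948  0.003     ] [ 0.6478267  -0.19750345  0.003     ]
[ 0.65075019 -0.20120356] [array([ 0.78563597, -0.0576338 ]), array([ 0.79089857, -0.34064019]), array([ 0.51071648, -0.06523782]), array([ 0.51574973, -0.34130245])]
{'K': array([[309.70691629,   0.        , 319.23664013],
       [  0.        , 309.70691629, 199.21454787],
       [  0.        ,   0.        ,   1.        ]]), 'eye': array([ 0.22146074, -0.59014447,  0.38451173]), 'orientation': array([ 0.77514177, -0.11961333,  0.09406207, -0.61318856])}
```

The crops confirm it: the grey-white aluminium pan has its red handle at top (224,316), its lip faces away from the robot, and its yaw is about -9°. The brass sleeve at top (172,239) lies on the robot's side of the rail at (143,243). I'll move over the handle now.

Emit:
step_arm:
  targets:
    - [0,0,0,0.37,-0.44,0,0]
    - [0,0,0,0.37,-0.44,0,0]
    - [0,0,0,0.37,-0.44,0,0]
    - [0,0,0,0.37,-0.44,0,0]
    - [0,0,0,0.37,-0.44,0,0]
    - [0,0,0,0.37,-0.44,0,0]
    - [0,0,0,0.37,-0.44,0,0]
    - [0,0,0,0.37,-0.44,0,0]
    - [0,0,0,0.37,-0.44,0,0]
    - [0,0,0,0.37,-0.44,0,0]
    - [0,0,0,0.37,-0.44,0,0]
    - [0,0,0,0.37,-0.44,0,0]

```text
t: 1.8
tcp_pos: [0.2997, -0.2994, 0.239]
ee_rot: [0.0, 0.993, 0.116, 0.0]
wrist_force: [0.8, 0.1, -0.4]
gripper_width: 1.001
```

Emit:
step_arm:
  targets:
    - [0,0,0,0.37,-0.44,0,0]
    - [0,0,0,0.37,-0.44,0,0]
    - [0,0,0,0.37,-0.44,0,0]
    - [0,0,0,0.37,-0.44,0,0]
    - [0,0,0,0.37,-0.44,0,0]
    - [0,0,0,0.37,-0.44,0,0]
    - [0,0,0,0.37,-0.44,0,0]
    - [0,0,0,0.37,-0.44,0,0]
    - [0,0,0,0.37,-0.44,0,0]
    - [0,0,0,0.37,-0.44,0,0]
    - [0,0,0,0.37,-0.44,0,0]
    - [0,0,0,0,0,0,0]

```text
t: 3.0
tcp_pos: [0.4439, -0.0139, 0.239]
ee_rot: [-0.001, 0.993, 0.119, 0.002]
wrist_force: [-0.7, -0.3, -0.2]
gripper_width: 1.003
```

Emit:
step_arm:
  targets:
    - [0,0,0.94,0,0,0,0]
    - [0,0,0.94,0,0,0,0]
    - [0,0,0.94,0,0,0,0]
    - [0,0,0,0,0,0.5,0]
    - [0,0,0,0,0,0.5,0]
    - [0,0,0,0,0,0,0]
    - [0,0,0,0,0,0,0]

```text
t: 3.7
tcp_pos: [0.4412, -0.0186, 0.1889]
ee_rot: [0.0, 0.997, -0.081, -0.0]
wrist_force: [0.3, 0.3, 0.1]
gripper_width: 0.998
```

```bash
cat >> h.py <<'E'
def wray(rc,p):
    K=p['K'];w,x,y,z=p['orientation'];M=R.from_quat([x,y,z,w]).as_matrix()
    u=np.array([(rc[1]-K[0,2])/K[0,0],(rc[0]-K[1,2])/K[1,1]]);th=np.linalg.norm(u);u=u/max(th,1e-9)
    return np.array(p['eye']),M@np.array([np.sin(th)*u[0],-np.sin(th)*u[1],-np.cos(th)])
def wat(rc,z,p=None):
    e,d=wray(rc,p or env.camera_params('wrist'));return e+d*(z-e[2])/d[2]
def tool(dx,dy,dz):
    o=env.get_obs();w,x,y,z=o['ee_rot'];M=R.from_quat([x,y,z,w]).as_matrix();print('tool x yaw',np.degrees(np.arctan2(M[1,0],M[0,0])))
    return (M.T@np.array([dx,dy,dz])/.05).round(3)
E
python3 - <<'E'
from h import *
import cv2
p=env.camera_params('wrist');im=env.camera('wrist');cv2.imwrite('pics/w1.png',im[...,::-1])
for n,z in [('scoop_grip',.079),('scoop',0),('sleeve',.017),('rail',0)]:
    for d in env.tip_of('wrist',n)[:3]: print(n,d,wat(d['centre'],z,p).round(4))
top=env.camera('top');cv2.imwrite('pics/t1.png',top[...,::-1])
E
```

```text
scoop_grip {'centre': [192.3, 291.2], 'score': 0.84} [0.4506 0.0046 0.079 ]
scoop_grip {'centre': [232.9, 540.6], 'score': 0.8} [ 0.3625 -0.253   0.079 ]
scoop {'centre': [175.4, 295.7], 'score': 0.73} [0.4474 0.0071 0.    ]
scoop {'centre': [207.3, 506.2], 'score': 0.62} [ 0.3654 -0.2537  0.    ]
sleeve {'centre': [91.0, 97.6], 'score': 0.6} [0.5998 0.2271 0.017 ]
rail {'centre': [23.0, 106.3], 'score': 0.65} [ 0.6889  0.2129 -0.    ]
```

View pics/w1.png

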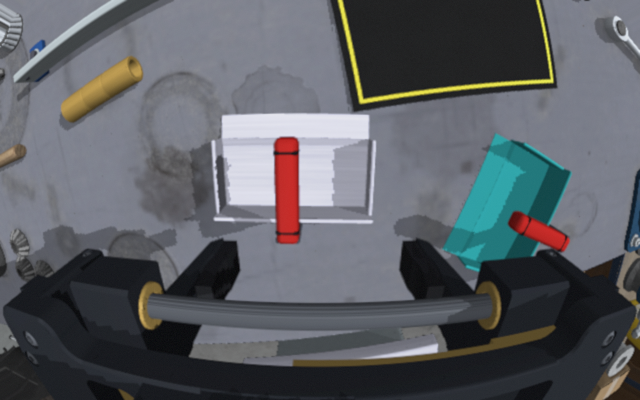

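The wrist view shows the silver scoop's handle at (192,291), with the lip up, and the turquoise one off at right. I'll align, lower and grip.

Emit:
step_arm:
  targets:
    - [0,0,0,0.06,-0.25,0,0]
    - [0,0,0,0.05,-0.24,0,0]
    - [0,0,0,0,0,0.5,0]
    - [0,0,0,0,0,0.5,0]
    - [0,0,0,0,0,0.5,0]
    - [0,0,0,0,0,0.4,0]
    - [0,0,0,0,0,0.3,0]
    - [0,0,0,0,0,0.2,0]
    - [0,0,0,0,0,0.17,0]
    - [0,0,0,0,0,0,0]
    - [0,0,0,0,0,0,0]

```text
t: 5.1
tcp_pos: [0.4511, 0.0054, 0.0605]
ee_rot: [-0.0, 0.997, -0.081, 0.0]
wrist_force: [0.9, -0.5, 0.5]
gripper_width: 0.999
```

Emit:
step_arm:
  targets:
    - [0,0,0,0,0,0,0.4]
    - [0,0,0,0,0,0,0.6]
    - [0,0,0,0,0,0,0.7]
    - [0,0,0,0,0,0,0.8]
    - [0,0,0,0,0,0,1]
    - [0,0,0,0,0,0,1]
    - [0,0,0,0,0,0,1]
    - [0,0,0,0,0,0,1]
  squeeze: 50

```text
t: 5.9
tcp_pos: [0.4508, 0.0052, 0.0602]
ee_rot: [0.0, 0.997, -0.081, -0.0]
wrist_force: [0.8, 0.4, 0.8]
gripper_width: 0.294
```

Run:
```python
from h import *
import cv2
o=env.get_obs();print(o)
im=env.camera('scene');cv2.imwrite('pics/s2.png',cv2.resize(im[130:300,120:460,::-1],None,fx=2.3,fy=2.3))
```

```text
{'t': 5.9, 'joints': array([-1.13379666e-01,  8.24747981e-01, -8.65329383e-04,  2.21584662e+00,
        6.89693216e-03,  1.01051011e-01, -1.85357448e+00]), 'joint_vel': array([ 1.17987926e-04,  2.72871787e-04, -2.80875937e-04,  1.05491635e-03,
       -1.09938941e-03, -1.36594443e-03, -5.77864050e-05]), 'effort': array([ 2.72589030e-03, -4.52599382e+01,  1.43389296e+00, -2.07392424e+00,
        1.68081344e-03, -7.70085119e-02, -2.31278345e-04]), 'tcp_pos': array([0.45082591, 0.00520715, 0.06018509]), 'ee_rot': array([ 3.44455972e-05,  9.96723340e-01, -8.08862226e-02, -1.88763931e-05]), 'wrist_force': array([0.7859897 , 0.35112678, 0.78799443]), 'moment': array([ 0.02495717, -0.00138963, -0.0101741 ]), 'gripper_width': 0.29422842972818575}
```

View pics/s2.png

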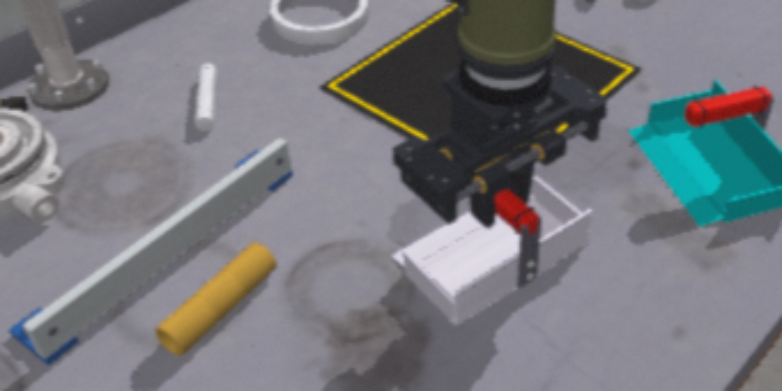

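The gripper is round the handle with the scoop flat. I'll settle the grip, then turn the scoop to the rail's yaw (about 5°) on the bench.

Emit:
step_arm:
  targets:
    - [0,0,0,0,0,0,1]
    - [0,0,0,0,0,0,1]
    - [0,0,0,0,0,0,1]
  squeeze: 55

```text
t: 6.25
tcp_pos: [0.4509, 0.0054, 0.0602]
ee_rot: [-0.0, 0.997, -0.081, 0.0]
wrist_force: [-0.3, 0.6, -0.8]
gripper_width: 0.21
```

Emit:
step_arm:
  targets:
    - [0,0,-0.6,0,0,0,1]
    - [0,0,-0.6,0,0,0,1]
    - [0,0,-0.58,0,0,0,1]
    - [0,0,0,0,0,0,1]
    - [0,0,0,0,0,0,1]

```text
t: 6.75
tcp_pos: [0.4449, 0.0024, 0.0602]
ee_rot: [0.002, 0.999, 0.04, -0.006]
wrist_force: [-8.6, -2.3, 5.4]
gripper_width: 0.227
```

Emit:
step_arm:
  targets:
    - [0,0,0,0,0,0,1]
    - [0,0,0,0,0,0,1]
    - [0,0,0,0,0,0,1]

```text
t: 7.05
tcp_pos: [0.4449, 0.0024, 0.0602]
ee_rot: [0.002, 0.999, 0.04, -0.006]
wrist_force: [-7.0, -3.1, 6.3]
gripper_width: 0.228
```

Run:
```python
from h import *
import cv2
o=env.get_obs();print(o['joints'],o['moment'],o['ee_rot'])
p=env.camera_params('wrist');im=env.camera('wrist');cv2.imwrite('pics/w3.png',im[...,::-1])
for n,z in [('sleeve',.017),('rail',0),('scoop_grip',.079)]:
    for d in env.tip_of('wrist',n)[:3]: print(n,d,wat(d['centre'],z,p).round(4))
```

```text
[-0.10182581  0.82368086 -0.01508419  2.22202485  0.12778197  0.10852525
 -1.72997867] [-0.52030125  1.49788973 -0.86585319] [ 0.0017864   0.99918051  0.04002748 -0.00573753]
sleeve {'centre': [17.2, 53.4], 'score': 0.86} [0.5994 0.2259 0.017 ]
scoop_grip {'centre': [282.2, 317.5], 'score': 0.7} [0.443 0.003 0.079]
```

View pics/w3.png

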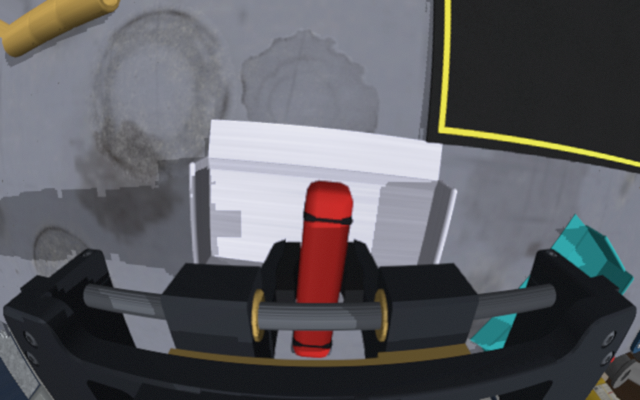

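The sleeve is unmoved at about (0.599,0.226). The arm sits near a wrist singularity here, so some tilt and side force has built up. I'll raise the scoop a few mm to relieve it and move to the staging spot behind the sleeve.

Emit:
step_arm:
  targets:
    - [0,0,0,0.1,0,-0.08,1]
    - [0,0,0,0.2,-0.2,0,1]
    - [0,0,0,0.2,-0.4,0,1]
    - [0,0,0,0.2,-0.4,0,1]
    - [0,0,0,0.2,-0.4,0,1]
    - [0,0,0,0.2,-0.4,0,1]
    - [0,0,0,0.2,-0.4,0,1]
    - [0,0,0,0.2,-0.4,0,1]
    - [0,0,0,0.1,-0.4,0,1]
    - [0,0,0,0.1,-0.4,0,1]
    - [0,0,0,0,-0.4,0,1]
    - [0,0,0,0,-0.3,0,1]

```text
t: 8.45
tcp_pos: [0.517, 0.2179, 0.0636]
ee_rot: [0.0, 0.999, 0.044, -0.001]
wrist_force: [1.5, 0.2, -2.8]
gripper_width: 0.217
```

Emit:
step_arm:
  targets:
    - [0,0,0,0,0,0,1]
    - [0,0,0,0,0,0,1]

```text
t: 8.65
tcp_pos: [0.5173, 0.2157, 0.0639]
ee_rot: [0.001, 0.999, 0.043, -0.001]
wrist_force: [0.3, 0.1, -3.6]
gripper_width: 0.219
```

Run:
```python
from h import *
import cv2
o=env.get_obs();print(o['tcp_pos'],o['joints'],o['moment'],o['ee_rot'])
w,x,y,z=o['ee_rot'];M=R.from_quat([x,y,z,w]);T=R.from_euler('z',5,degrees=True)*R.from_euler('x',180,degrees=True)
print('turn units',(M.inv()*T).as_rotvec()*180/np.pi/8)
p=env.camera_params('wrist');im=env.camera('wrist');cv2.imwrite('pics/w4.png',im[...,::-1])
for n,z in [('sleeve',.017),('rail',0),('scoop_grip',.079)]:
    for d in env.tip_of('wrist',n)[:3]: print(n,d,wat(d['centre'],z,p).round(4))
im=env.camera('top');cv2.imwrite('pics/t4.png',cv2.resize(im[100:260,160:360,::-1],None,fx=3.7,fy=3.7))
```

```text
[0.51734293 0.21570676 0.06389986] [-0.48210256  0.87069786  0.00725138  1.89003044 -0.01222259  0.38251542
 -1.95042523] [-0.05515943 -0.05054283  0.00874953] [ 7.85298972e-04  9.99065411e-01  4.32135782e-02 -5.24413578e-04]
turn units [ 0.01091022  0.00799518 -0.005818  ]
sleeve {'centre': [99.0, 315.9], 'score': 0.56} [0.6003 0.2248 0.017 ]
rail {'centre': [283.2, 319.3], 'score': 0.37} [0.4611 0.2105 0.    ]
```

View pics/w4.png

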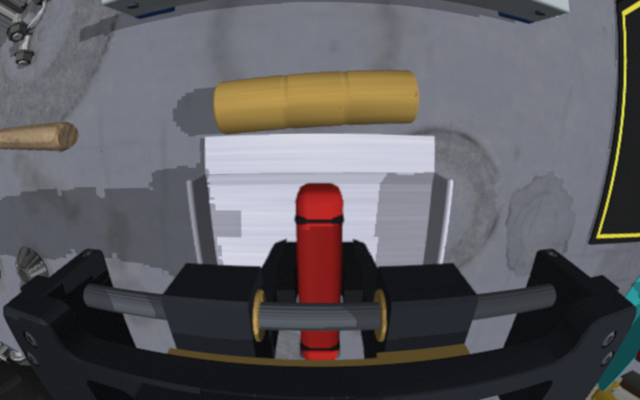

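View pics/t4.png

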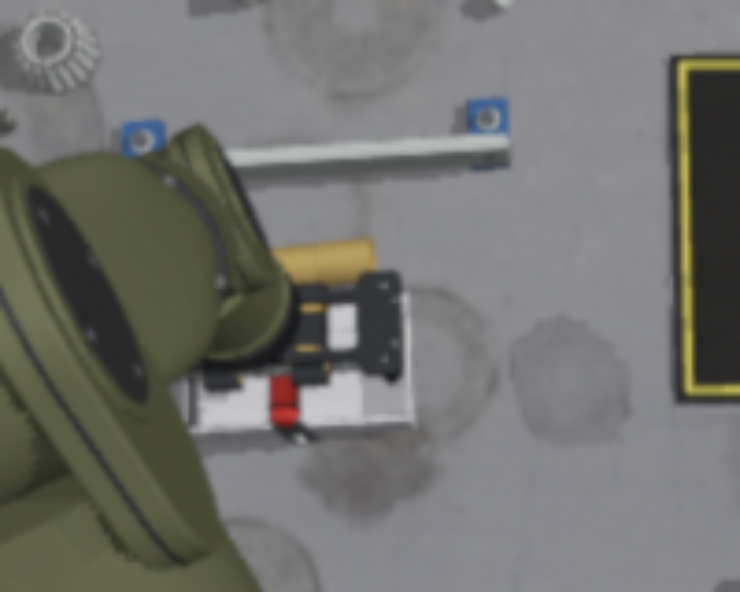

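The sleeve sits squarely ahead of the lip, at wrist (99,316), and the rail is beyond it. I'll lower the scoop flat.

Emit:
step_arm:
  targets:
    - [0,0,0,0,0,0.03,1]
    - [0,0,0,0,0,0.03,1]
    - [0,0,0,0,0,0.03,1]
    - [0,0,0,0,0,0,1]

```text
t: 9.3
tcp_pos: [0.5176, 0.2165, 0.0602]
ee_rot: [0.0, 0.999, 0.043, -0.0]
wrist_force: [-2.6, -1.0, 4.3]
gripper_width: 0.217
```

Emit:
step_arm:
  targets:
    - [0,0,0,0.1,0,0,1]
    - [0,0,0,0.1,0,0,1]
    - [0,0,0,0.15,0,0,1]
    - [0,0,0,0.15,0,0,1]
    - [0,0,0,0.15,0,0,1]
    - [0,0,0,0.15,0,0,1]
    - [0,0,0,0.15,0,0,1]
    - [0,0,0,0.15,0,0,1]
    - [0,0,0,0.1,0,0,1]
    - [0,0,0,0.1,0,0,1]

```text
t: 10.3
tcp_pos: [0.5824, 0.2227, 0.0603]
ee_rot: [-0.0, 0.999, 0.043, -0.0]
wrist_force: [-4.0, 0.3, 7.0]
gripper_width: 0.218
```

Run:
```python
from h import *
import cv2
o=env.get_obs();print(o['tcp_pos'],o['wrist_force'],o['moment'],o['ee_rot'])
p=env.camera_params('wrist');im=env.camera('wrist');cv2.imwrite('pics/w5.png',im[...,::-1])
```

```text
[0.58243761 0.22269817 0.06026796] [-4.01184994  0.3360599   6.98387541] [-0.03131692  0.55861342 -0.00930389] [-1.09358361e-04  9.99058148e-01  4.33902501e-02 -3.02427443e-04]
```

View pics/w5.png

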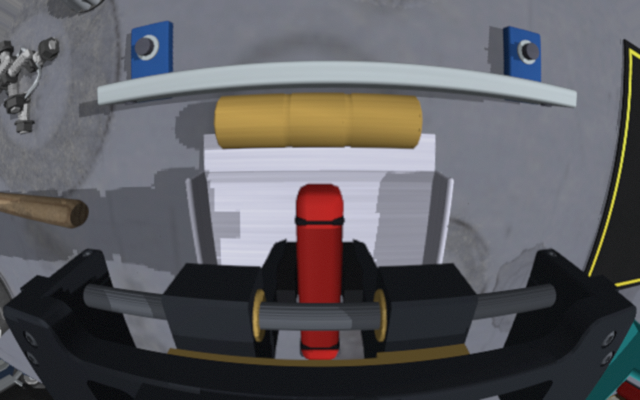

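The sleeve at (121,318) is against the rail (80,335), squared up and centred on the lip. I'll push on.

Emit:
step_arm:
  targets:
    - [0,0,0,0.08,0,0,1]
    - [0,0,0,0.08,0,0,1]
    - [0,0,0,0.08,0,0,1]
    - [0,0,0,0.08,0,0,1]
    - [0,0,0,0.08,0,0,1]
    - [0,0,0,0.08,0,0,1]
    - [0,0,0,0.08,0,0,1]
    - [0,0,0,0.08,0,0,1]
    - [0,0,0,0.08,0,0,1]

```text
t: 11.25
tcp_pos: [0.6167, 0.2258, 0.0603]
ee_rot: [0.0, 0.999, 0.044, -0.002]
wrist_force: [-6.4, -0.7, 9.2]
gripper_width: 0.22
```

Run:
```python
from h import *
import cv2
o=env.get_obs();print(o['tcp_pos'],o['wrist_force'],o['moment'],o['ee_rot'])
im=env.camera('wrist');cv2.imwrite('pics/w6.png',im[...,::-1])
```

```text
[0.61671697 0.22579849 0.0602975 ] [-6.41865885 -0.7138229   9.15829043] [-0.08301839  1.09979822  0.01206649] [ 7.70582090e-05  9.99049082e-01  4.35651455e-02 -1.73293475e-03]
```

View pics/w6.png

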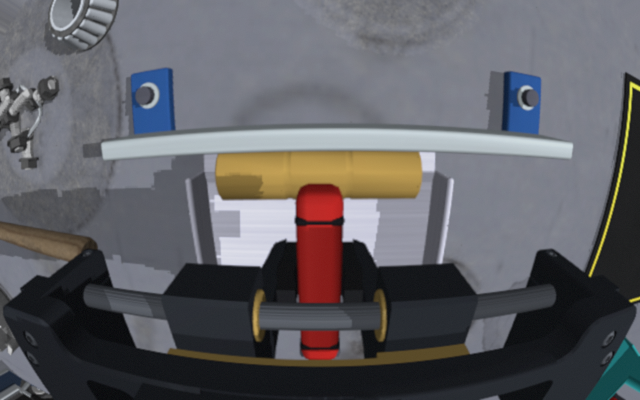

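The sleeve (175,318) now covers the crest. A few mm more should do it.

Emit:
step_arm:
  targets:
    - [0,0,0,0.05,0,0,1]
    - [0,0,0,0.05,0,0,1]
    - [0,0,0,0.05,0,0,1]
    - [0,0,0,0.04,0,0,1]
    - [0,0,0,0,0,0,1]

```text
t: 11.8
tcp_pos: [0.6273, 0.2266, 0.0603]
ee_rot: [-0.0, 0.999, 0.043, -0.001]
wrist_force: [-4.3, -0.7, 7.2]
gripper_width: 0.219
```

Run:
```python
from h import *
import cv2
o=env.get_obs();print(o['tcp_pos'],o['wrist_force'],o['moment'],o['ee_rot'])
im=env.camera('wrist');cv2.imwrite('pics/w7.png',im[...,::-1])
```

```text
[0.62727288 0.22664896 0.06026283] [-4.33684123 -0.65896781  7.16345619] [-0.08974848  0.64409525 -0.01322962] [-1.00712641e-04  9.99057543e-01  4.34009960e-02 -6.07954199e-04]
```

View pics/w7.png

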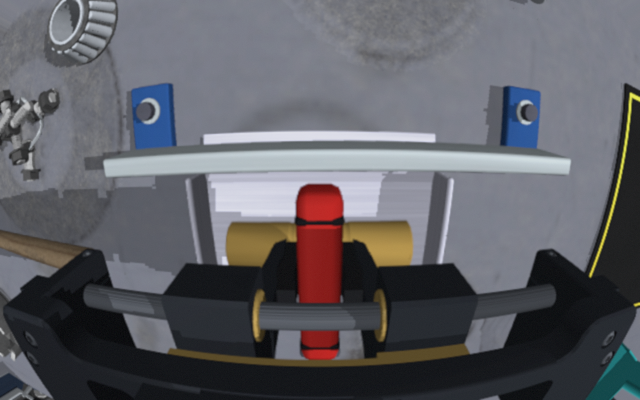

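The sleeve (244,318) has dropped over the crest and lies in the pan behind it. I'll settle, then draw back gently to clear the rail.

Emit:
step_arm:
  targets:
    - [0,0,0,0,0,0,1]
    - [0,0,0,0,0,0,1]
    - [0,0,0,0,0,0,1]
    - [0,0,0,0,0,0,1]
    - [0,0,0,-0.04,0,0,1]
    - [0,0,0,-0.06,0,0,1]
    - [0,0,0,-0.08,0,0,1]
    - [0,0,0,-0.1,0,0,1]
    - [0,0,0,-0.1,0,0,1]
    - [0,0,0,-0.1,0,0,1]
    - [0,0,0,-0.1,0,0,1]
    - [0,0,0,-0.1,0,0,1]

```text
t: 13.05
tcp_pos: [0.5944, 0.2236, 0.0602]
ee_rot: [-0.0, 0.999, 0.043, 0.001]
wrist_force: [4.8, 0.3, 6.3]
gripper_width: 0.215
```

Emit:
step_arm:
  targets:
    - [0,0,0,-0.1,0,0,1]
    - [0,0,0,-0.1,0,0,1]
    - [0,0,0,-0.1,0,0,1]
    - [0,0,0,-0.1,0,0,1]
    - [0,0,0,-0.1,0,0,1]
    - [0,0,0,-0.1,0,0,1]
    - [0,0,0,-0.1,0,0,1]
    - [0,0,0,-0.08,0,0,1]
    - [0,0,0,-0.06,0,0,1]
    - [0,0,0,-0.04,0,0,1]
    - [0,0,0,0,0,0,1]

```text
t: 14.15
tcp_pos: [0.5502, 0.2198, 0.0602]
ee_rot: [-0.0, 0.999, 0.043, 0.0]
wrist_force: [3.1, 0.4, 7.4]
gripper_width: 0.219
```

Run:
```python
from h import *
import cv2
o=env.get_obs();print(o['t'],o['tcp_pos'],o['wrist_force'],o['moment'],o['ee_rot'])
im=env.camera('wrist');cv2.imwrite('pics/w8.png',im[...,::-1])
```

```text
14.15 [0.55022821 0.2197569  0.06017996] [3.10987331 0.36342594 7.44957737] [ 0.05761365 -0.96375532  0.02698104] [-1.50772311e-04  9.99062686e-01  4.32838024e-02  4.88430268e-04]
```

View pics/w8.png

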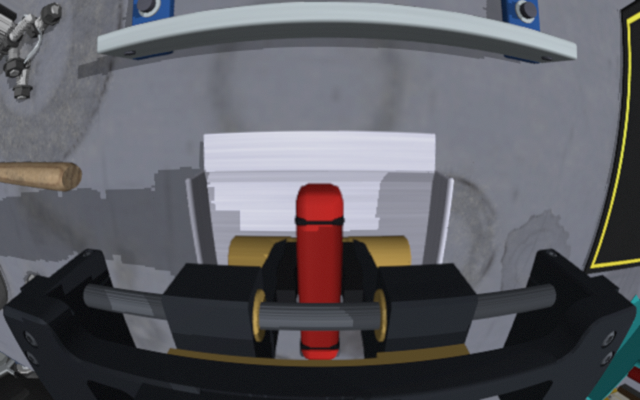

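The pan is clear of the rail by about 55 mm and the sleeve is in it. I'll lift, with a slight lip-up tilt so the sleeve rests on the rear wall.

Emit:
step_arm:
  targets:
    - [0,0,0,0,0,-0.05,1]
    - [0,0,0,0,0,-0.1,1]
    - [0,0.1,0,0,0,-0.1,1]
    - [0,0.1,0,0,0,-0.1,1]
    - [0,0.1,0,0,0,-0.1,1]
    - [0,0.1,0,0,0,-0.05,1]
    - [0,0,0,0,0,0,1]
  squeeze: 60

```text
t: 14.9
tcp_pos: [0.5493, 0.2197, 0.0851]
ee_rot: [-0.001, 0.999, 0.044, 0.028]
wrist_force: [0.1, 0.7, -6.1]
gripper_width: 0.215
```

Run:
```python
from h import *
import cv2
o=env.get_obs();print(o['t'],o['tcp_pos'],o['wrist_force'],o['moment'],o['ee_rot'])
im=env.camera('wrist');cv2.imwrite('pics/w9.png',im[...,::-1])
im=env.camera('scene');cv2.imwrite('pics/s9.png',cv2.resize(im[130:300,120:460,::-1],None,fx=2.3,fy=2.3))
```

```text
14.9 [0.54927479 0.21971079 0.08514203] [ 0.14383469  0.65081228 -6.12938   ] [0.04216597 0.02646499 0.01089357] [-0.0011514   0.99865728  0.04357058  0.0279984 ]
```

View pics/w9.png

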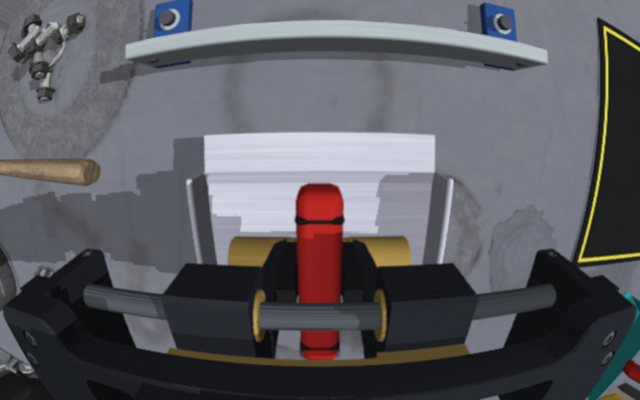

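View pics/s9.png

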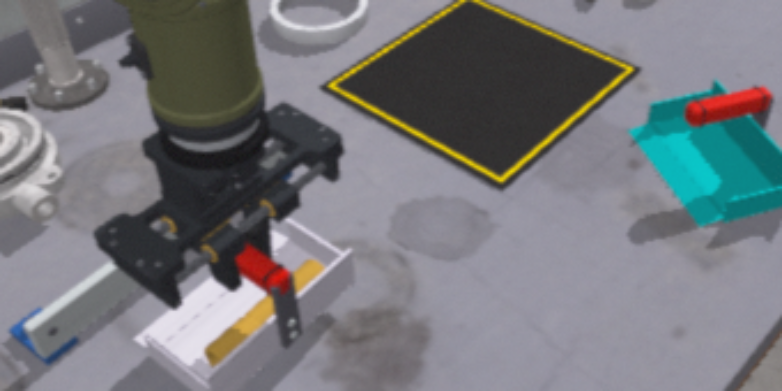

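The scoop is off the bench with the sleeve against the rear wall (wrist (250,318)). The vertical force of about -6 N matches scoop plus sleeve. I'll lift higher.

Emit:
step_arm:
  targets:
    - [0,0,0,0,0,-0.1,1]
    - [0,0,0,0,0,-0.2,1]
    - [0,0,0,0,0,-0.25,1]
    - [0,0,0,0,0,-0.25,1]
    - [0,0,0,0,0,-0.25,1]
    - [0,0,0,0,0,-0.25,1]
    - [0,0,0,0,0,-0.25,1]
    - [0,0,0,0,0,-0.2,1]
    - [0,0,0,0,0,-0.15,1]
    - [0,0,0,0,0,-0.1,1]
    - [0,0,0,0,0,0,1]

```text
t: 16.1
tcp_pos: [0.5446, 0.2192, 0.1851]
ee_rot: [-0.001, 0.999, 0.043, 0.028]
wrist_force: [0.9, -0.1, -6.7]
gripper_width: 0.217
```

Emit:
step_arm:
  targets:
    - [0,0,0,0.01,0.1,0,1]
    - [0,0,0,0.03,0.2,0,1]
    - [0,0,0,0.05,0.3,0,1]
    - [0,0,0,0.06,0.4,0,1]
    - [0,0,0,0.06,0.4,0,1]
    - [0,0,0,0.06,0.4,0,1]
    - [0,0,0,0.06,0.4,0,1]
    - [0,0,0,0.06,0.4,0,1]
    - [0,0,0,0.06,0.4,0,1]
    - [0,0,0,0.06,0.4,0,1]
    - [0,0,0,0.06,0.4,0,1]
    - [0,0,0,0.06,0.4,0,1]

```text
t: 17.3
tcp_pos: [0.5936, 0.0094, 0.186]
ee_rot: [-0.001, 0.999, 0.042, 0.027]
wrist_force: [-0.9, -0.1, -5.2]
gripper_width: 0.216
```

Emit:
step_arm:
  targets:
    - [0,0,0,0.06,0.4,0,1]
    - [0,0,0,0.06,0.4,0,1]
    - [0,0,0,0.06,0.4,0,1]
    - [0,0,0,0.06,0.4,0,1]
    - [0,0,0,0.06,0.4,0,1]
    - [0,0,0,0.06,0.4,0,1]
    - [0,0,0,0.06,0.4,0,1]
    - [0,0,0,0.06,0.4,0,1]
    - [0,0,0,0.06,0.4,0,1]
    - [0,0,0,0.05,0.3,0,1]
    - [0,0,0,0.03,0.2,0,1]
    - [0,0,0,0,0.1,0,1]

```text
t: 18.5
tcp_pos: [0.6424, -0.1957, 0.1877]
ee_rot: [-0.001, 0.999, 0.042, 0.028]
wrist_force: [0.4, -0.7, -6.9]
gripper_width: 0.218
```

Run:
```python
from h import *
import cv2
o=env.get_obs();print(o['t'],o['tcp_pos'],o['wrist_force'],o['moment'],o['ee_rot'],o['joints'])
im=env.camera('wrist');cv2.imwrite('pics/w10.png',im[...,::-1])
im=env.camera('scene');cv2.imwrite('pics/s10.png',cv2.resize(im[50:300,180:460,::-1],None,fx=2.3,fy=2.3))
```

```text
18.5 [ 0.64244168 -0.1956987   0.18774059] [ 0.43808978 -0.67645762 -6.94966746] [-0.00821561  0.00098643 -0.05636639] [-9.10080981e-04  9.98716430e-01  4.24262960e-02  2.76527199e-02] [ 0.27927117  0.78494778 -0.08334057  1.52164031  0.0604112   0.78466783
 -1.3057245 ]
```

View pics/w10.png

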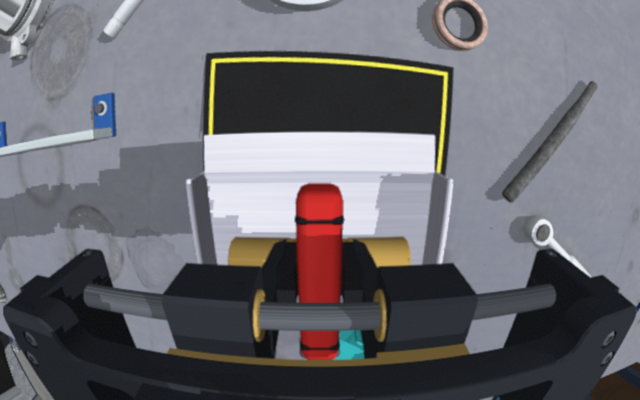

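View pics/s10.png

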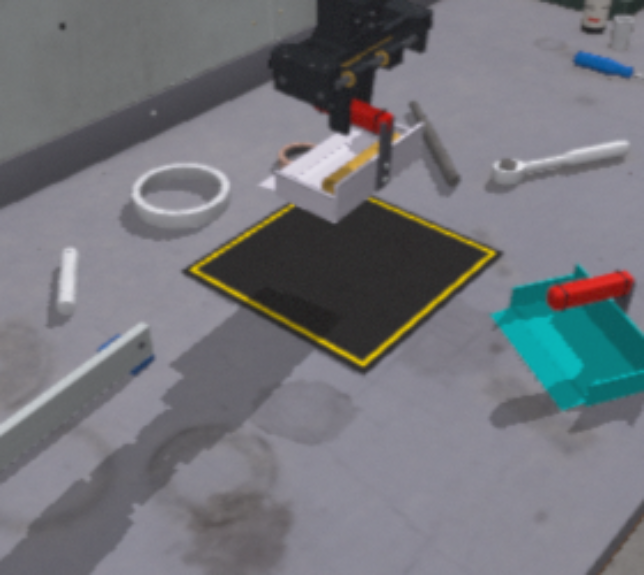

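The load is carried stably over the mat. I'll descend, level, square up to the mat and check before contact.

Emit:
step_arm:
  targets:
    - [0,0,0.2,0.06,0.05,0,1]
    - [0,0,0.2,0.06,0.05,0.05,1]
    - [0,0,0,0.05,0,0.15,1]
    - [0,0,0,0,0,0.25,1]
    - [0,0,0,0,0,0.3,1]
    - [0,0,0,0,0,0.3,1]
    - [0,0,0,0,0,0.3,1]
    - [0,0,0,0,0,0.25,1]
    - [0,0,0,0,0,0.2,1]
    - [0,0,0,0,0,0.15,1]
    - [0,0,0,0,0,0.05,1]
    - [0,0,0,0,0,0,1]

```text
t: 19.8
tcp_pos: [0.6572, -0.1979, 0.0885]
ee_rot: [-0.002, 0.999, 0.015, 0.028]
wrist_force: [0.9, -0.4, -5.7]
gripper_width: 0.219
```

Emit:
step_arm:
  targets:
    - [0,-0.07,0,0,0,0,1]
    - [0,-0.07,0,0,0,0,1]
    - [0,-0.07,0,0,0,0,1]
    - [0,-0.07,0,0,0,0,1]
    - [0,-0.07,0,0,0,0,1]
    - [0,-0.05,0,0,0,0,1]
    - [0,0,0,0,0,0,1]
    - [0,0,0,0,0,0,1]

```text
t: 20.6
tcp_pos: [0.6572, -0.1979, 0.0886]
ee_rot: [-0.002, 1.0, 0.015, -0.0]
wrist_force: [-0.0, -0.3, -5.8]
gripper_width: 0.22
```

Run:
```python
from h import *
import cv2
o=env.get_obs();print(o['t'],o['tcp_pos'],o['wrist_force'],o['moment'],o['ee_rot'])
w,x,y,z=o['ee_rot'];M=R.from_quat([x,y,z,w]);T=R.from_euler('z',1.6,degrees=True)*R.from_euler('x',180,degrees=True)
print('turn units',(M.inv()*T).as_rotvec()*180/np.pi/8)
im=env.camera('wrist');cv2.imwrite('pics/w11.png',im[...,::-1])
im=env.camera('scene');cv2.imwrite('pics/s11.png',cv2.resize(im[50:300,180:460,::-1],None,fx=2.3,fy=2.3))
```

```text
20.6 [ 0.65720409 -0.19792049  0.08862071] [-6.30992009e-05 -2.50857416e-01 -5.78067593e+00] [ 0.00447805 -0.11480398 -0.01592637] [-1.51058598e-03  9.99879789e-01  1.54311436e-02 -7.58744981e-05]
turn units [-0.02165063  0.00078461  0.02104386]
```

View pics/w11.png

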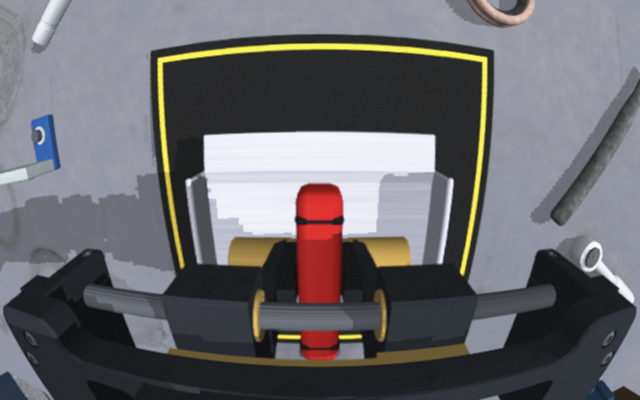

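View pics/s11.png

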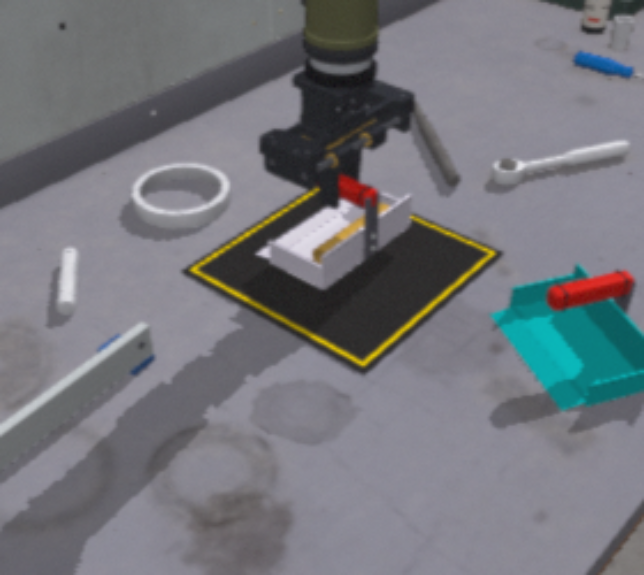

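Level and nearly centred. I'll shift 7 mm back and lower.

Emit:
step_arm:
  targets:
    - [0,0,0,-0.07,0.02,0,1]
    - [0,0,0,-0.07,0.02,0.02,1]
    - [0,0,0,0,0,0.06,1]
    - [0,0,0,0,0,0.08,1]
    - [0,0,0,0,0,0.08,1]
    - [0,0,0,0,0,0.08,1]
    - [0,0,0,0,0,0.06,1]
    - [0,0,0,0,0,0.04,1]
    - [0,0,0,0,0,0.03,1]
    - [0,0,0,0,0,0.02,1]
    - [0,0,0,0,0,0,1]
    - [0,0,0,0,0,0,1]

```text
t: 21.9
tcp_pos: [0.6504, -0.2001, 0.0653]
ee_rot: [-0.001, 1.0, 0.015, 0.0]
wrist_force: [-0.3, -0.6, -5.9]
gripper_width: 0.218
```

Emit:
step_arm:
  targets:
    - [0,0,0,0,0,0.02,1]
    - [0,0,0,0,0,0.02,1]
    - [0,0,0,0,0,0,1]
    - [0,0,0,0,0,0,1]

```text
t: 22.3
tcp_pos: [0.6505, -0.2002, 0.0635]
ee_rot: [-0.001, 1.0, 0.015, 0.0]
wrist_force: [-0.9, -0.2, -3.2]
gripper_width: 0.218
```

Contact has begun. I'll lower a touch further, then open slowly.

Emit:
step_arm:
  targets:
    - [0,0,0,0,0,0.02,1]
    - [0,0,0,0,0,0,1]
    - [0,0,0,0,0,0,1]

```text
t: 22.6
tcp_pos: [0.6504, -0.2002, 0.0633]
ee_rot: [-0.001, 1.0, 0.015, 0.0]
wrist_force: [-2.9, 0.6, 5.0]
gripper_width: 0.221
```

Emit:
step_arm:
  targets:
    - [0,0,0,0,0,0,0.75]
    - [0,0,0,0,0,0,0.7]
    - [0,0,0,0,0,0,0.6]
    - [0,0,0,0,0,0,0.5]
    - [0,0,0,0,0,0,0.4]
    - [0,0,0,0,0,0,0.4]
    - [0,0,0,0,0,0,0.4]

```text
t: 23.3
tcp_pos: [0.6503, -0.2001, 0.0621]
ee_rot: [-0.002, 1.0, 0.015, -0.0]
wrist_force: [-0.0, -0.5, 0.5]
gripper_width: 0.6
```

Run:
```python
from h import *
import cv2
o=env.get_obs();print(o['t'],o['tcp_pos'],o['wrist_force'],o['gripper_width'])
im=env.camera('wrist');cv2.imwrite('pics/w12.png',im[...,::-1])
```

```text
23.3 [ 0.65027651 -0.20007535  0.0621357 ] [-0.04546142 -0.46575477  0.45019906] 0.5997976465225593
```

View pics/w12.png

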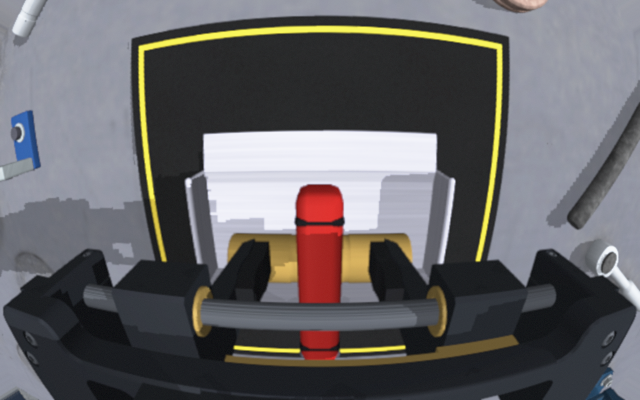

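The handle is free, and the sleeve (258,320) is in the pan and centred on the mat. I'll retreat straight up.

Emit:
step_arm:
  targets:
    - [0,0,0,0,0,-0.1,0.4]
    - [0,0,0,0,0,-0.2,0.4]
    - [0,0,0,0,0,-0.3,0.4]
    - [0,0,0,0,0,-0.4,0.4]
    - [0,0,0,0,0,-0.5,0.4]
    - [0,0,0,0,0,-0.5,0.4]
    - [0,0,0,0,0,-0.5,0.4]
    - [0,0,0,0,0,-0.3,0.4]
    - [0,0,0,0,0,-0.1,0.4]
    - [0,0,0,0,0,0,0.4]

```text
t: 24.35
tcp_pos: [0.6508, -0.2007, 0.2087]
ee_rot: [-0.001, 1.0, 0.015, 0.001]
wrist_force: [0.6, -0.4, -0.4]
gripper_width: 0.601
```

Emit:
step_arm:
  targets:
    - [0,0,0,-0.3,-0.3,0,0.4]
    - [0,0,0,-0.3,-0.4,0,0.4]
    - [0,0,0,-0.3,-0.5,0,0.4]
    - [0,0,0,-0.3,-0.5,0,0.4]
    - [0,0,0,-0.3,-0.5,0,0.4]
    - [0,0,0,-0.2,-0.5,0,0.4]
    - [0,0,0,0,-0.5,0,0.4]
    - [0,0,0,0,-0.5,0,0.4]
    - [0,0,0,0,-0.4,0,0.4]
    - [0,0,0,0,-0.2,0,0.4]
    - [0,0,0,0,0,0,0.4]

```text
t: 25.45
tcp_pos: [0.5583, 0.0134, 0.2073]
ee_rot: [-0.002, 1.0, 0.017, -0.001]
wrist_force: [0.1, 0.3, 0.6]
gripper_width: 0.6
```

Run:
```python
from h import *
import cv2
o=env.get_obs();print(o['t'],o['tcp_pos'],o['wrist_force'],o['gripper_width'])
im=env.camera('top');a=cv2.resize(im[90:230,310:470,::-1],None,fx=3,fy=3)
for n in ['scoop_grip','sleeve','mat']:
    for d in env.tip_of('top',n)[:3]: print(n,d,at('top',d['centre'],{'scoop_grip':.082,'sleeve':.022,'mat':.003}[n]).round(4))
im=env.camera('scene');b=cv2.resize(im[90:230,230:390,::-1],None,fx=3,fy=3)
cv2.imwrite('pics/f.png',cv2.resize(np.hstack([a,b]),(800,350)))
```

```text
25.45 [0.55825096 0.01337069 0.20728831] [0.07077135 0.31059202 0.57359481] 0.5995716927939981
scoop_grip {'centre': [153.9, 396.6], 'score': 0.91} [ 0.6445 -0.2036  0.082 ]
scoop_grip {'centre': [262.2, 418.6], 'score': 0.81} [ 0.3611 -0.2568  0.082 ]
```

View pics/f.png

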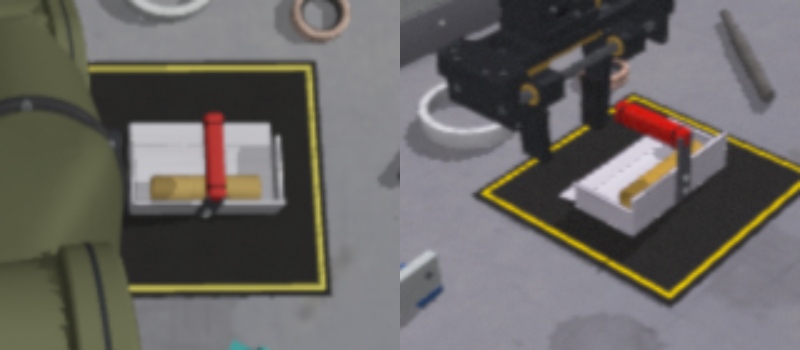

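The scoop sits flat near the mat's centre with the sleeve in the pan. The gripper is 0.2 m up and touching nothing, so I'll hand in.

```bash
python3 -c "
from plant import env
print(env.sign_off())"
```

```text
the job is handed in; nothing more can be done
None
```

The job is done and handed in at about 25.6 s of the 61 s allowed. The aluminium scoop is flat near the middle of the mat with the brass sleeve in its pan.

**What I did:** I gripped the scoop by its red handle and lined it up with the rail. I pushed it along the bench until the sleeve was trapped and rolled over the crest into the pan. I then drew it back until the lip was about 55 mm short of the rail, lifted it about 0.12 m, and set it level on the mat. The gripper never held the sleeve, and I left the turquoise scoop alone.

**Last checks:**
- **Position:** the handle measured at about (0.645, -0.204) m, against a mat centre of about (0.650, -0.200) m.
- **Robot:** the gripper was open, about 0.2 m up and touching nothing.
- **Forces:** the highest force reading I saw was about 11 N, far below the limits.

**What went less cleanly:**
- **Sleeve detection:** the network did not find the sleeve in the last top picture, so I confirmed it by eye in the top and scene views.
- **First turn:** turning the scoop near a wrist singularity caused a brief 6 mm offset and under 1° of tilt. It cleared once the arm moved outward.
- **Staging move:** I carried the scoop about 4 mm above the bench on the way to its start position, then put it flat before pushing.

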